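Set up the utensil drying stand and load it

ROBOT

A 6-joint arm with a two-finger parallel gripper is mounted at the origin on the work surface. World frame = base frame: x ahead of the robot, y to its left, z up, the work surface at z = 0. Lengths are in mm, angles in degrees, forces in N, time in s.
With the tool pointing down it reaches from about 300 to 850 mm from the base axis. Payload 4.2 kg.
Tool frame: the origin (TCP) lies midway between the tips of the shut fingers; the grasp point (between the pads) lies 19 mm behind it; z points along the fingers, y is the line along which they close (so a half turn about z gives the same grasp; the last joint's range is limited). The gripper opens to 91 mm and grips with 3 to 60 N. Pads are 32 mm wide; open, the fingers measure 118 mm over their backs; the gripper's body (76 mm by 178 mm) begins 60 mm behind the grasp point.
Start: joints at [-68.583, 18.312, 89.639, -0, 72.044, -1.146], TCP at [220.632, -531.003, 213.976] pointing down, gripper open.
Joint ranges: [-177.97, 177.97], [-48.28, 115.42], [12.27, 149.76], [-77.06, 257.06], [2.81, 150.46], [-146.56, 146.56]. Speed limits (degrees/s): [147.25, 147.25, 180, 180, 180, 180].

INTERFACE

Orientations are given as [roll, pitch, yaw] about the fixed x, y, z axes, in that order (R = Rz(yaw) Ry(pitch) Rx(roll)).
In Python, from workcell import env gives the robot as it stands.
- The arm moves only by the shell command python3 drive.py [OPENING] [FORCE], which reads ROWS from standard input. ROWS is a JSON list of rows, 1 to 8 of them, each written [[dx, dy, dz], [rx, ry, rz]]: dx, dy, dz in mm, then a rotation vector rx, ry, rz in degrees; each row shifts and turns the commanded pose from where the row before left it, along the tool's axes as they then stand; what a row does not reach is not made up. A row lasts 1/10 s, in which the tool goes at most 50 mm and 8.59 degrees, less where a joint would pass 70% of its speed; a pose out of reach is approached as far as the arm can. OPENING is the finger opening in mm, set as the command begins (- or left out keeps the last). The fingers move at their own pace and stop on an object; FORCE is the grip in N (left out, the last holds). Time passes only in rows, so rows that do not move let the fingers close. It prints the time, the measured TCP pose, the force, the opening and the grip force at its end. Input that does not fit is refused with a message, and nothing moves.
- env.state(): the state, without advancing time (a new reading comes with each control period).
- env.grab_frame(name): name is "scene" or "side" or "wrist"; returns the picture (480x640x3 uint8, blue, green, red); there is no depth.
- env.camera_model(name): a dict with "fx", "fy", "cx", "cy" (pixels), "T" (4x4, takes a point from camera to world coordinates). Camera axes: x right, y up, looking along -z (the intrinsics and any distortion apply to the point x, -y, -z); pixel columns grow to the right and rows downward; lengths in mm; the calibration is good to about 2 mm. The wrist camera is an equidistant fisheye: a pixel r from the principal point sees the ray r / f radians off the axis. A picture is of the moment at which its call begins: read the wrist's pose just before it. camera_model takes no time and is no camera call; for the wrist camera it gives the pose at the moment of the call.
- env.job_done(): hands the job in; it is judged then, once.
The state is a dict: "time_s": time; "qpos": joint angles; "qvel": joint speeds; "effort": joint torques, N m; "ee_pos": TCP position; "ee_rot": TCP orientation; "force": force on the tool from outside, world axes, zero at the start; "torque": the same for the moment, N m; "gripper_width": finger opening in mm; "gripper_force": force on a finger pad.
Only numpy, scipy, OpenCV 4.12 (cv2) and the standard library are available. Lean on these libraries where they do the work, as an engineer would, in place of code of your own. Each camera call takes 0.05 s, during which the arm holds its last target. There are 200 camera calls.

TASK

Set up the drying stand: throw its red cam lever inwards to free the near bar, slide that bar towards the robot until it lines up with the green clip, and throw the lever fully back to lock it there. Lay every washed tool from the draining mat (however many there are) flat across both narrow bars, roughly square to the bars and side by side, and let go. Leave the spice carousel, the mortar and the pot lid where they are.

Things in the scene. Friction and masses are not known exactly. Their poses are not given: they have to be found in the camera images.
- stand: Fixed steel utensil drying stand. Origin on the table under its middle; x points away from the robot across the bars, y along the bars, z up. Side rails at y = -143 and +143 mm carry two parallel level bars, each 300 mm long (y -150 to +150), 14 mm wide, 22 mm high, tops 110 mm above the table, open underneath between their end posts. The far bar is fixed at x = +80 mm.
- near_bar (a joint): Slide of the near bar, in m: 0 = nearest to the far bar (centres 52 mm apart), grows towards the robot, end stop at 0.085. Free, it takes about 3 N to slide; with the lever locked a brake holds it against 20 N and more. It can be pinched across its 14 mm width from above.
- near_bar_mid (a point): Middle of the top face of the sliding near bar (110 mm above the table); axes as the stand's.
- far_bar_mid (a point): Middle of the top face of the fixed far bar (110 mm above the table); axes as the stand's.
- cam_lever (a joint): Cam lever at the +y end of the near bar, rides with it; in rad: 0 = locked (leans 0.8 rad outwards, to the stand's +y), 1.6 = free (leans 0.8 rad inwards, over the bar's end). Swings about the stand's x direction, stays where left, needs 2 to 6 N pushed near its tip. Below 0.25 counts as locked, above 1.1 as free; the brake bites below about 0.4.
- cam_pivot (a point): Axis of the cam lever, 92 mm above the table, 180 mm from the bar's middle towards the stand's +y.
- cam_tip (a point): End of the cam lever, 80 mm from its axis; lever 16 mm wide (stand x) and 10 mm thick, red grip 22 x 16 mm on its last 35 mm. Tip 148 mm above the table at either end of the swing, 172 mm when upright.
- clip_mark (a point): Top of the green clip (12 mm wide along stand x, 28 mm along y, 60 mm high, look only) beside the stand's -y rail; axes as the stand's. The near bar is at the clip when its middle line has the same stand x as this point; the white line on the bar's grey shoe shows the bar's middle line.
- mat: Fixed dark draining mat, 270 x 400 mm, 4 mm thick, on which the tools start. Origin at the centre of its underside.
- spatula: Loose; lies flat. Origin at its centre of mass, mid-width and mid-thickness; x runs along its length, y across its width, z through its thickness. Either flat face may be down. Beechwood spatula 190 mm long (x -95 to +95): handle 18 wide, 18 thick for x below +35 mm, blade 42 wide, 10 thick beyond. 0.08 kg. May be absent.
- baster: Loose; lies flat. Origin at its centre of mass, mid-width and mid-thickness; x runs along its length, y across its width, z through its thickness. Either flat face may be down. Baster 190 mm long: clear square tube 18 x 18 mm from x = -35 to +95, green bulb 42 wide, 28 thick from x = -95 to -35. 0.1 kg. May be absent.
- pestle: Loose; lies flat. Origin at its centre of mass, mid-width and mid-thickness; x runs along its length, y across its width, z through its thickness. Either flat face may be down. White ceramic pestle: handle 20 x 20 mm from x = -100 to +40, head 40 wide, 30 thick from +40 to +90. 0.25 kg. May be absent.
- spoon: Loose; lies flat. Origin at its centre of mass, mid-width and mid-thickness; x runs along its length, y across its width, z through its thickness. Either flat face may be down. Dark wooden spoon: handle 18 wide, 18 thick from x = -95 to +35, round bowl 46 across, 14 thick, centred at x = +58. 0.08 kg. May be absent.
- carousel: Bystander: spice carousel with glass jars, 180 mm across, 220 mm high. Leave alone. Origin under its centre.
- mortar: Bystander: white ceramic mortar, 124 mm across, 85 mm high. Leave alone. Origin under its centre.
- pot_lid: Bystander: stainless pot lid lying flat, 200 mm across, 60 mm high with its knob. Leave alone. Origin under its centre.

How it is judged (in metres and radians):
On the way, in this order (a step that is already met when the one before it is completed fails the run):
1. the cam lever is thrown inwards: near bar free (value of joint cam_lever above 1.1 rad), for 0.2 s.
2. with the lever free, the near bar stands at the green clip (within 8 mm) (x of near_bar_mid in the frame of clip_mark between -0.008 and 0.008 m and value of joint cam_lever above 0.9 rad), for 0.3 s.
3. the lever is thrown back, locking the bar at the clip (within 8 mm) (x of near_bar_mid in the frame of clip_mark between -0.008 and 0.008 m and value of joint cam_lever below 0.25 rad), for 0.2 s.
At the end, for the whole second after the job is handed in: The near bar is within 8 mm of the green clip and the cam lever is locked (below 0.25 rad); every tool present lies at rest on both bars: origin 112 to 136 mm above the stand's foot, flat within 0.14 rad, its length within 0.35 rad of square to the bars, either way round (all of step 3 and z of spatula in the frame of stand between 0.112 and 0.136 m and angle between the z axis of each of spatula, baster, pestle, spoon and the z axis of stand, either way round below 0.14 rad and angle between the x axis of each of spatula, baster, pestle, spoon and the x axis of stand, either way round below 0.35 rad and linear speed of each of spatula, baster, pestle, spoon below 0.03 m/s and z of baster in the frame of stand between 0.112 and 0.136 m and z of pestle in the frame of stand between 0.112 and 0.136 m and z of spoon in the frame of stand between 0.112 and 0.136 m); the robot touches nothing.
It fails at once if a bystander (carousel, mortar or pot lid) is moved more than 40 mm (distance of any of carousel, mortar, pot_lid from where it was at the start of the episode above 0.04 m).
Of spatula, baster, pestle, spoon only 3 to 4 are there at a start; the rules pass over those that are not, and their reading is None.
At some moment in a run one of spatula, baster, pestle, spoon may be knocked a few centimetres aside while the robot is not near it.
Once in a run the grip may slacken for a moment while it holds something.
It also fails if it takes over 200 s, if anything falls off the work surface, if the arm or the gripper's body presses on something with over 40 N, if the wrist force passes 120 N, or if a joint passes its speed limit or range.

## Working session

There is one attempt and no reset: what is moved stays moved. The work goes in short steps, Python scripts to look and compute and a shell command to move; the robot and the scene stay as the last step left them, time stands still between calls to the robot, and variables do not carry over. Pictures are saved under pics/ and viewed, at most 18 in all, crops included, and the job is handed in when it is done.

```bash
ls; mkdir -p pics
python3 - <<'E'
from workcell import env
import cv2,json
s=env.state();print(s['time_s'],s['ee_pos'],s['ee_rot'],s['gripper_width'])
for n in("scene","side"):
    cv2.imwrite(f"pics/{n}0.png",env.grab_frame(n));m=env.camera_model(n);print({k:(v if k!='T' else [[round(float(x),3) for x in r] for r in v]) for k,v in m.items()})
E
```

```text
drive.py
pics
workcell.py
0.0 [ 220.4377952  -530.52622383  213.13383717] [-1.79900350e+02 -1.42811006e-03  2.25627822e+01] 91.0765237170096
{'fx': 467.0996222598064, 'fy': 467.0996222598064, 'cx': 319.81828670876496, 'cy': 242.99647467968134, 'T': [[0.126, -0.735, 0.666, 1518.439], [0.992, 0.098, -0.08, -165.65], [-0.006, 0.671, 0.742, 1124.813], [0.0, 0.0, 0.0, 1.0]]}
{'fx': 523.025724805785, 'fy': 523.025724805785, 'cx': 319.0602852408498, 'cy': 248.28526153595607, 'T': [[-0.873, 0.307, -0.379, 148.317], [-0.488, -0.574, 0.658, 736.997], [-0.015, 0.759, 0.651, 895.824], [0.0, 0.0, 0.0, 1.0]]}
```

View pics/scene0.png

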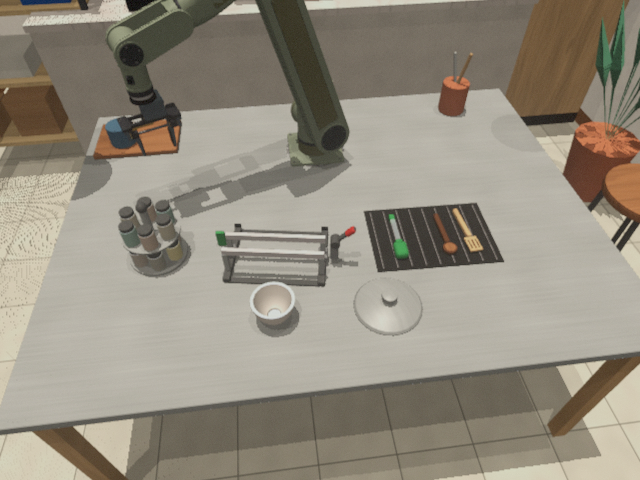

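View pics/side0.png

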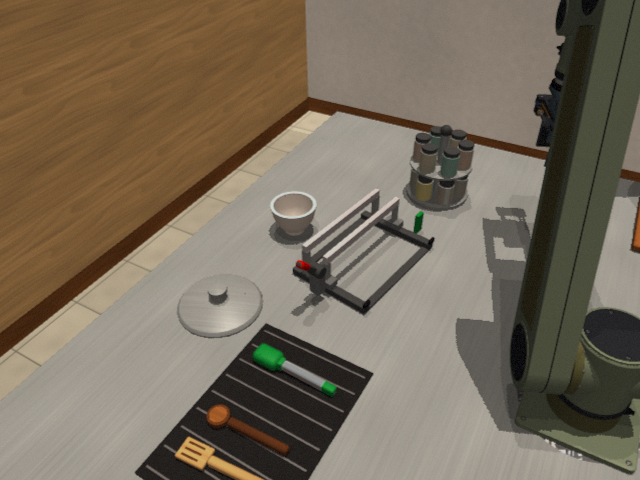

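The scene view shows three tools on the mat: baster (398,238), spoon (445,233) and spatula (467,230). The stand is at (225–328, 228–283), its red lever tip at (349,231) and the green clip at (221,238). The side view shows the same things: lever (303,265), clip (419,221).

```bash
cat > h.py <<'E'
import numpy as np, cv2
from workcell import env
from scipy.spatial.transform import Rotation as R
def ray(m,u,v):
    T=np.array(m['T']);d=np.array([(u-m['cx'])/m['fx'],-(v-m['cy'])/m['fy'],-1.])
    return T[:3,3],T[:3,:3]@d
def wray(m,u,v):
    T=np.array(m['T']);a=np.array([u-m['cx'],v-m['cy']]);r=np.hypot(*a);t=r/m['fx'];a=a/max(r,1e-9)*np.sin(t)
    return T[:3,3],T[:3,:3]@np.array([a[0],-a[1],-np.cos(t)])
def plane(rd,z): o,d=rd; return o+d*(z-o[2])/d[2]
def tri(*rs):
    A=0;b=0
    for o,d in rs:
        d=d/np.linalg.norm(d);P=np.eye(3)-np.outer(d,d);A=A+P;b=b+P@o
    p=np.linalg.solve(A,b)
    return p,[np.linalg.norm((np.eye(3)-np.outer(d,d)/(d@d))@(p-o)) for o,d in rs]
def blobs(im,lo,hi,mn=15,box=None):
    h=cv2.cvtColor(im,cv2.COLOR_BGR2HSV);k=cv2.inRange(h,lo,hi)
    if box: z=np.zeros_like(k);x0,y0,x1,y1=box;z[y0:y1,x0:x1]=k[y0:y1,x0:x1];k=z
    c,_=cv2.findContours(k,0,2);return [q for q in c if cv2.contourArea(q)>mn]
E
python3 - <<'E'
from h import *
S=cv2.imread('pics/scene0.png');D=cv2.imread('pics/side0.png')
a=cv2.resize(S[210:300,205:365],None,fx=5,fy=5,interpolation=2)
b=cv2.resize(D[180:315,270:450],None,fx=4.4,fy=4.4,interpolation=2)
cv2.imwrite('pics/c1.png',a);cv2.imwrite('pics/c2.png',b)
ms,md=env.camera_model('scene'),env.camera_model('side')
for n,I,m in(('scene',S,ms),('side',D,md)):
  for nm,lo,hi in(('green',(45,120,60),(75,255,255)),('red',(0,200,120),(5,255,255)),('wood',(6,110,60),(22,255,255))):
    for c in blobs(I,lo,hi,20,(200,200,505,310) if n=='scene' else (130,190,450,480)):
        (u,v),_,_=r=cv2.minAreaRect(c);print(n,nm,cv2.contourArea(c),np.round(r[0],1),np.round(r[1],1),round(r[2]),plane(ray(m,u,v),14).round())
E
```

```text
scene green 154.5 [400.5 247.5] [15. 13.] 90 [573. 205.  14.]
scene wood 238.0 [441.9 234.3] [42.9 12.8] 58 [535. 353.  14.]
side green 94.0 [328.9 387.2] [13.4  8.5] 27 [439. 205.  14.]
side green 504.0 [268.9 355.7] [31.4 19.8] 29 [586. 197.  14.]
side red 25.5 [303.5 264. ] [ 6. 11.] 90 [667. -83.  14.]
side wood 1327.5 [220. 465.] [91.2 25.9] 27 [531. 437.  14.]
side wood 886.0 [248.7 426.4] [88.9 22.6] 21 [529. 352.  14.]
side wood 59.0 [423.5 195. ] [10. 13.] 90 [ 510. -507.   14.]
side wood 2386.5 [168.5 221. ] [62. 77.] 90 [1088.  -58.   14.]
```

View pics/c1.png

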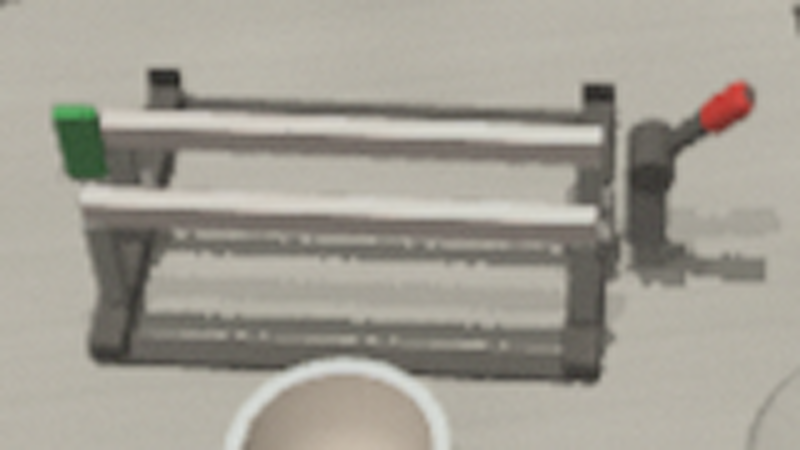

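View pics/c2.png

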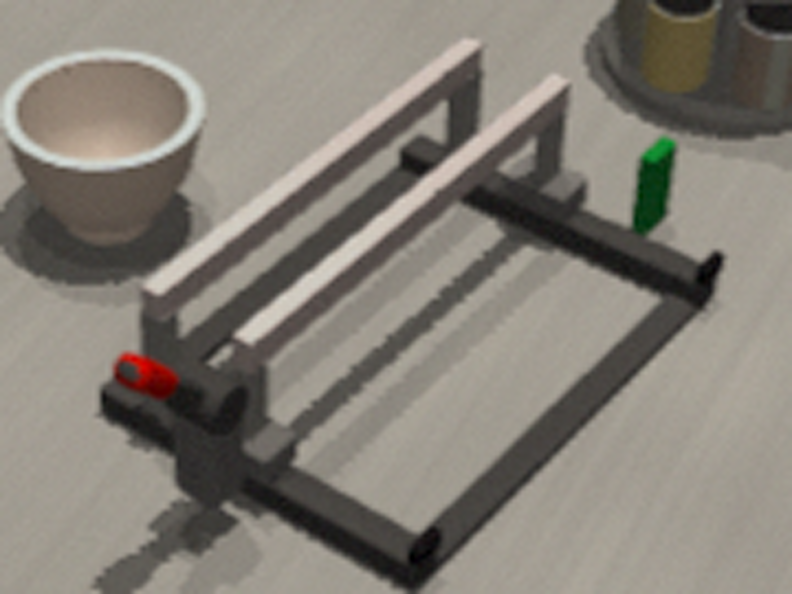

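The scene crop shows both bars end to end, with the clip top at (75,107) and the lever tip at (745,95). The side crop shows the near bar from (562,82) to (245,345), the far bar from (475,45) to (152,292), and the clip top at (658,148).

Run:
```python
from h import *
ms,md=env.camera_model('scene'),env.camera_model('side')
A=lambda u,v:ray(ms,205+u/5-.4,210+v/5-.4)
B=lambda u,v:ray(md,270+u/4.4-.4,180+v/4.4-.4)
for n,a,b in(('near+y',(602,130),(245,345)),('far+y',(598,212),(152,292)),('far-y',(83,190),(475,45)),('clip',(75,107),(658,148)),('tip',(745,95),(130,368)),('pivot',(652,155),(228,405))):
    p,e=tri(A(*a),B(*b));print(n,p.round(1),np.round(e,1),plane(A(*a),110).round(1),plane(B(*b),110).round(1))
print('near -y side @110',plane(B(562,82),110).round(1))
```

```text
near+y [578.2 -36.7 108.2] [0.5 0.5] [579.4 -37.3 110. ] [577.4 -34.3 110. ]
far+y [641.7 -48.5 108.9] [0.5 0.5] [643.1 -48.2 110. ] [640.8 -48.  110. ]
far-y [ 586.5 -342.3  108.1] [1.4 1.4] [ 586.8 -343.   110. ] [ 585.7 -337.7  110. ]
clip [ 470.7 -357.3   60.7] [0.5 0.5] [ 518.8 -348.8  110. ] [ 451.8 -292.   110. ]
tip [597.7  43.8 147.8] [0. 0.] [562.2  51.9 110. ] [620.4   8.8 110. ]
pivot [577.6  -9.6  85.3] [3.7 3.7] [603.2 -10.8 110. ] [563.2   9.2 110. ]
near -y side @110 [ 524.7 -326.5  110. ]
```

```bash
cat >> h.py <<'E'
Y0=-10.6; ys=np.array([.184,.983]); xs=np.array([.983,-.184]); NEAR=np.array([550.6,-184.2]); FAR=np.array([614.1,-195.4])
def to(x,y,z,yaw=None):
    s=env.state();M=R.from_euler('xyz',s['ee_rot'],degrees=True)
    d=M.inv().apply(np.array([x,y,z])-s['ee_pos'])
    print('pos',s['ee_pos'].round(1),'rot',s['ee_rot'].round(1),'move',d.round(1),'norm',np.linalg.norm(d).round(),'rz',None if yaw is None else round((-(yaw-s['ee_rot'][2])+180)%360-180,1))
E
echo '[[[0, 0, 0], [0, 0, -7.1]], [[0, 0, 0], [0, 0, -7.1]], [[0, 0, 0], [0, 0, -7.1]], [[0, 0, 0], [0, 0, -7.1]], [[0, 0, 0], [0, 0, -7.1]], [[0, 0, 0], [0, 0, -7.1]], [[0, 0, 0], [0, 0, -7.1]], [[0, 0, 0], [0, 0, -7.1]]]' | python3 drive.py 0 20
python3 -c "
from h import *
p=NEAR+295*ys;to(*p,213,79.4)
ms=env.camera_model('scene');print('car',plane(ray(ms,158,262),0),'mortar',plane(ray(ms,273,325),0))"
```

```text
time_s: 0.9
ee_pos: [220.5, -530.7, 213.5]
ee_rot: [-180.0, -0.1, 79.7]
force: [0.2, 0.3, -0.6]
gripper_width: 30.2
gripper_force: 0.0
pos [ 220.5 -530.7  213.5] rot [-1.80e+02 -1.00e-01  7.97e+01] move [695.2 263.8   0.9] norm 744.0 rz 0.3
car [ 520.73767945 -558.5267591     0.        ] mortar [ 798.27787409 -213.75087482    0.        ]
```

```bash
for i in 1 2; do :; done
echo '[[[43, 16.5, 0], [0, 0, 0]], [[43, 16.5, 0], [0, 0, 0]], [[43, 16.5, 0], [0, 0, 0]], [[43, 16.5, 0], [0, 0, 0]], [[43, 16.5, 0], [0, 0, 0]], [[43, 16.5, 0], [0, 0, 0]], [[43, 16.5, 0], [0, 0, 0]], [[43, 16.5, 0], [0, 0, 0]]]' | python3 drive.py
echo '[[[43, 16.5, 0], [0, 0, 0]], [[43, 16.5, 0], [0, 0, 0]], [[43, 16.5, 0], [0, 0, 0]], [[43, 16.5, 0], [0, 0, 0]], [[43, 16.5, 0], [0, 0, 0]], [[43, 16.5, 0], [0, 0, 0]], [[43, 16.5, 0], [0, 0, 0]], [[0, 0, 0], [0, 0, 0]]]' | python3 drive.py
python3 -c "
from h import *
p=NEAR+295*ys;to(*p,122,79.4)
cv2.imwrite('pics/w1.png',env.grab_frame('wrist'))"
```

```text
time_s: 1.7
ee_pos: [414.3, -215.5, 213.8]
ee_rot: [-180.0, 0.0, 79.4]
force: [1.3, -1.2, 0.1]
gripper_width: 0.3
gripper_force: 0.0
time_s: 2.5
ee_pos: [585.1, 61.8, 212.9]
ee_rot: [180.0, -0.1, 79.6]
force: [-0.4, 0.7, 0.0]
gripper_width: 0.5
gripper_force: 0.0
pos [585.1  61.8 212.9] rot [ 1.80e+02 -1.00e-01  7.96e+01] move [46.7 11.6 90.9] norm 103.0 rz 0.2
```

View pics/w1.png

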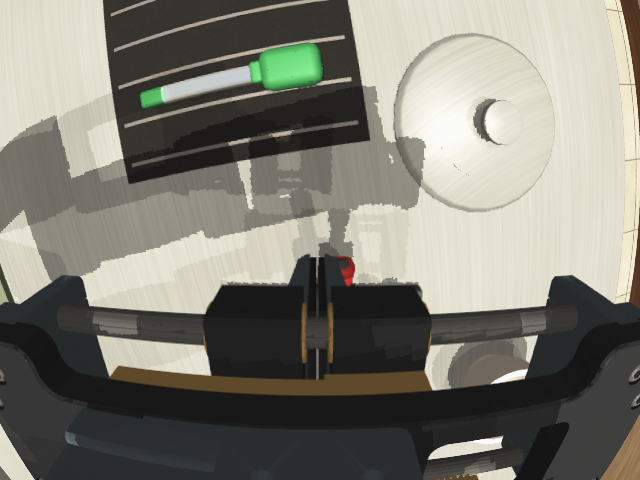

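The wrist view shows the red lever tip at (345,270), just right of the fingers, and the baster at (235,80) on the mat. I'll move past the lever, then down.

```bash
echo '[[[24, 6, 0], [0, 0, 0]], [[24, 6, 0], [0, 0, 0]], [[0, 0, 30], [0, 0, 0]], [[0, 0, 30], [0, 0, 0]], [[0, 0, 30], [0, 0, 0]], [[0, 0, 0], [0, 0, 0]]]' | python3 drive.py
python3 -c "
from h import *
p=NEAR+295*ys;to(*p,122,79.4)
cv2.imwrite('pics/w2.png',env.grab_frame('wrist'))"
```

```text
time_s: 3.15
ee_pos: [599.7, 100.4, 119.7]
ee_rot: [-179.4, 0.2, 79.3]
force: [-0.1, -0.3, 0.2]
gripper_width: 0.5
gripper_force: 0.0
pos [599.7 100.4 119.7] rot [-179.4    0.2   79.3] move [ 6.3  4.  -2.4] norm 8.0 rz -0.1
```

```bash
echo '[[[-15, 2, 0], [0, 0, 0]], [[-15, 2, 0], [0, 0, 0]], [[-15, 0, -8], [0, 0, 0]], [[-15, 0, -8], [0, 0, 0]], [[-15, 0, -4], [0, 0, 0]], [[-12, 0, 0], [0, 0, 0]], [[0, 0, 0], [0, 0, 0]]]' | python3 drive.py
python3 -c "
from h import *
p=NEAR+180*ys;to(*p,127,79.4);cv2.imwrite('pics/w3.png',env.grab_frame('wrist'))"
```

```text
time_s: 3.9
ee_pos: [591.2, 13.7, 144.6]
ee_rot: [179.9, 0.1, 79.2]
force: [0.1, 0.8, -0.6]
gripper_width: 0.1
gripper_force: 0.0
pos [591.2  13.7 144.6] rot [1.799e+02 1.000e-01 7.920e+01] move [-21.9  -3.4  17.6] norm 28.0 rz -0.2
```

```bash
echo '[[[-12, 0, 6], [0, 0, 0]], [[-10, 0, 6], [0, 0, 0]], [[-6, 0, 4], [0, 0, 0]], [[0, 0, 0], [0, 0, 0]], [[0, 0, 0], [0, 0, 0]]]' | python3 drive.py
python3 -c "
from h import *
p=NEAR+180*ys;to(*p,127,79.4);print(env.state()['force'])
a=env.grab_frame('scene');b=env.grab_frame('side')
cv2.imwrite('pics/s2.png',np.hstack([cv2.resize(a[190:310,205:365],(400,300)),cv2.resize(b[180:315,270:450],(400,300))]))"
```

```text
time_s: 4.45
ee_pos: [585.4, -12.2, 127.1]
ee_rot: [-179.9, 0.1, 79.4]
force: [0.7, 0.1, 0.7]
gripper_width: 0.7
gripper_force: 0.0
pos [585.4 -12.2 127.1] rot [-1.799e+02  1.000e-01  7.940e+01] move [ 4.6 -2.6  0.1] norm 5.0 rz -0.0
[0.70648757 0.12318905 0.70416585]
```

View pics/s2.png

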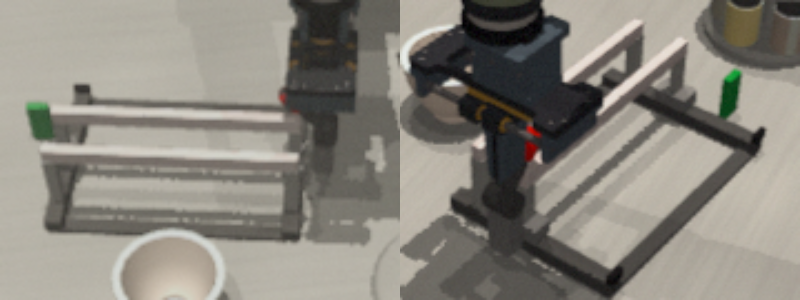

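The lever now leans inwards: red shows at (283,98) in the left half and (530,140) in the right. Next is the bar pinch.

```bash
echo '[[[6, 0, -36], [0, 0, 0]], [[0, 0, -40], [0, 0, 0]], [[-40, 0, 0], [0, 0, 0]], [[-45, 0, 0], [0, 0, 0]], [[-45, 0, 0], [0, 0, 0]], [[-40, 0, 0], [0, 0, 0]], [[0, 0, 0], [0, 0, 0]]]' | python3 drive.py 40 25
python3 -c "
from h import *
p=NEAR;to(*p,92,79.4)
ims={n:env.grab_frame(n) for n in('scene','side')}
for n in ims: cv2.imwrite(f'pics/b_{n}.png',ims[n])
bx={'scene':(290,210,365,270),'side':(270,200,360,300)}
r=[]
for n in ims:
  for c in blobs(ims[n],(0,150,80),(6,255,255),5,bx[n]):
    m=cv2.moments(c);u,v=m['m10']/m['m00'],m['m01']/m['m00'];print(n,u,v,m['m00']);r.append(ray(env.camera_model(n),u,v))
if len(r)==2: print(tri(*r), NEAR+180*ys)
cv2.imwrite('pics/w4.png',env.grab_frame('wrist'))"
```

```text
time_s: 5.25
ee_pos: [554.8, -177.0, 203.8]
ee_rot: [-180.0, 0.1, 79.1]
force: [0.1, 0.5, -0.4]
gripper_width: 40.0
gripper_force: 0.0
pos [ 554.8 -177.   203.8] rot [-1.80e+02  1.00e-01  7.91e+01] move [ -7.6  -2.7 111.8] norm 112.0 rz -0.3
scene 321.55102040816325 229.5204081632653 49.0
side 327.47533632286996 243.92526158445438 111.5
(array([580.14476436, -48.40696359, 139.28960911]), [np.float64(0.9695078065904584), np.float64(0.9695078065903576)]) [583.72  -7.26]
```

View pics/w4.png

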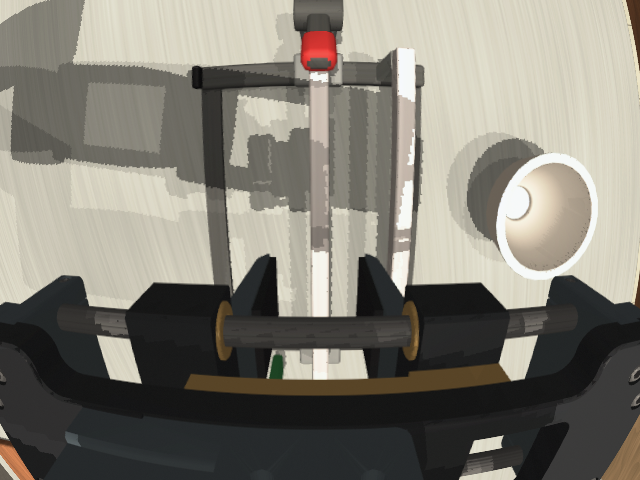

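The wrist view shows the near bar centred between the fingers (column 319), the lever thrown over its end at (320,50), and the clip at (277,365). I'll descend and pinch.

```bash
echo '[[[-4, -1, 40], [0, 0, 0]], [[0, 0, 40], [0, 0, 0]], [[0, 0, 30], [0, 0, 0]], [[0, 0, 0], [0, 0, 0]]]' | python3 drive.py; echo '[[[0, 0, 0], [0, 0, 0]], [[0, 0, 0], [0, 0, 0]], [[0, 0, 0], [0, 0, 0]], [[0, 0, 0], [0, 0, 0]]]' | python3 drive.py 0 30
python3 -c "
from h import *
p=env.state()['ee_pos'];to(*(p[:2]-46.5*xs),p[2],79.4); print((p[:2]-FAR)@xs)"
```

```text
time_s: 5.8
ee_pos: [551.4, -173.8, 89.8]
ee_rot: [-179.4, -0.1, 79.5]
force: [-0.7, -0.3, 0.9]
gripper_width: 39.9
gripper_force: 0.0
time_s: 6.2
ee_pos: [555.9, -176.7, 95.9]
ee_rot: [179.7, 0.0, 79.4]
force: [1.1, 2.4, 3.8]
gripper_width: 13.7
gripper_force: 30.0
pos [ 555.9 -176.7   95.9] rot [179.7   0.   79.4] move [  0.  -46.5  -0.2] norm 47.0 rz 0.0
-60.682680003964
```

```bash
echo '[[[0, -8, 0], [0, 0, 0]], [[0, -8, 0], [0, 0, 0]], [[0, -8, 0], [0, 0, 0]], [[0, -8, 0], [0, 0, 0]], [[0, -8, 0], [0, 0, 0]], [[0, -8, 0], [0, 0, 0]], [[0, 0, 0], [0, 0, 0]], [[0, 0, 0], [0, 0, 0]]]' | python3 drive.py
python3 -c "
from h import *
p=env.state()['ee_pos'];print((p[:2]-FAR)@xs,env.state()['force'])
a=env.grab_frame('scene');b=env.grab_frame('side')
cv2.imwrite('pics/a3.png',a);cv2.imwrite('pics/b3.png',b)
cv2.imwrite('pics/s3.png',np.hstack([cv2.resize(a[215:275,205:285],(400,300),interpolation=2),cv2.resize(b[180:255,350:450],(400,300),interpolation=2)]))"
```

```text
time_s: 7.0
ee_pos: [506.5, -167.7, 95.8]
ee_rot: [179.9, 0.0, 79.4]
force: [-1.5, 1.8, 10.2]
gripper_width: 13.7
gripper_force: 30.0
-110.86444961198359 [-1.51555134  1.7743198  10.19855662]
```

View pics/s3.png

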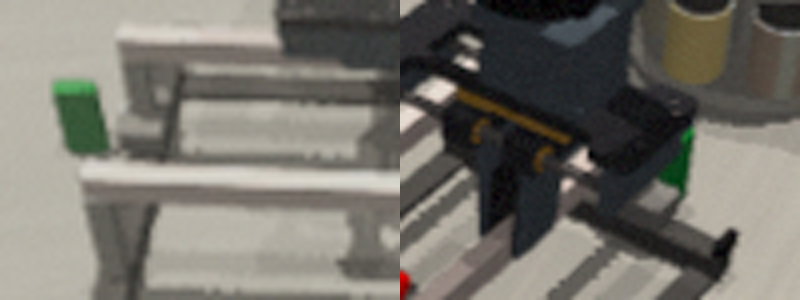

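The scene half shows the near bar's end at (122,35), the clip top at (75,84) and the far bar's end at (83,172). I'll work out their stand x positions.

```bash
python3 -c "
from h import *
m=env.camera_model('scene');A=lambda u,v,z:plane(ray(m,205+u/5-.4,215+v/5-.4),z)
for n,u,v,z in(('near',120,34,110),('far',83,172,110),('clip',74,84,60),('clipbase',88,151,0)):
  p=A(u,v,z);print(n,p.round(1),((p[:2]-FAR)@xs).round(1))"
```

```text
near [ 481.4 -322.1  110. ] -107.1
far [ 592.3 -342.9  110. ] 5.7
clip [ 471.2 -358.4   60. ] -110.5
clipbase [ 474.  -359.2    0. ] -107.6
```

```bash
python3 -c "
from h import *
m=env.camera_model('scene')
I=cv2.cvtColor(cv2.imread('pics/a3.png'),6).astype(float)
for u in (232,240,250):print(u,I[215:258,u].astype(int).tolist())
J=cv2.imread('pics/a3.png');print(J[228:248,218:222,1].T.tolist())
"
```

```text
232 [180, 181, 182, 182, 186, 199, 209, 198, 159, 114, 114, 113, 102, 91, 96, 98, 94, 93, 97, 96, 93, 96, 98, 132, 150, 151, 139, 105, 80, 80, 76, 85, 157, 197, 211, 207, 174, 111, 112, 112, 106, 102, 104]
240 [181, 182, 183, 183, 175, 192, 209, 209, 175, 112, 113, 114, 105, 93, 83, 76, 72, 62, 60, 63, 65, 74, 83, 90, 96, 99, 97, 100, 103, 95, 91, 93, 117, 182, 209, 210, 178, 113, 111, 114, 131, 166, 182]
250 [182, 184, 185, 184, 186, 194, 201, 201, 175, 114, 111, 109, 120, 155, 143, 93, 96, 95, 87, 75, 140, 172, 173, 165, 156, 156, 156, 163, 173, 173, 147, 112, 115, 178, 209, 211, 189, 141, 113, 112, 119, 154, 179]
[[184, 182, 174, 167, 169, 144, 89, 88, 90, 88, 88, 88, 88, 91, 97, 101, 115, 152, 175, 179], [185, 180, 173, 165, 166, 139, 89, 91, 88, 85, 87, 83, 90, 89, 89, 89, 88, 113, 160, 180], [185, 181, 172, 165, 166, 139, 90, 87, 89, 87, 84, 88, 87, 87, 87, 87, 86, 94, 150, 181], [183, 181, 172, 165, 155, 123, 90, 87, 89, 91, 88, 85, 88, 86, 88, 87, 88, 91, 126, 177]]
```

```bash
python3 -c "
from h import *
m=env.camera_model('scene');f=lambda u,v,z,o:(plane(ray(m,u,v),z)[:2]-FAR)@xs-o
n=f(232,223.,110,7),f(240,223.1,110,7);fa=f(232,251.2,110,7),f(240,251.1,110,7);c=f(219,233.1,60,6),f(220,233.1,60,6)
print(n,fa,c)"
```

```text
(np.float64(-107.86802187405628), np.float64(-108.71976773970479)) (np.float64(5.473310337585982), np.float64(3.868235902068026)) (np.float64(-109.10349286343958), np.float64(-109.26853411893279))
```

The bar lines up with the clip to about 1–2 mm. Now I'll release, rise, close and go to the inner side of the lever.

```bash
echo '[[[0, 0, 0], [0, 0, 0]], [[0, 0, 0], [0, 0, 0]], [[0, 0, -15], [0, 0, 0]], [[0, 0, -19], [0, 0, 0]], [[0, 0, 0], [0, 0, 0]], [[0, 0, 0], [0, 0, 0]]]' | python3 drive.py 40 25; echo '[[[25, 0, 0], [0, 0, 0]], [[25, 0, 0], [0, 0, 0]], [[20, 0, 0], [0, 0, 0]], [[0, 0, 0], [0, 0, 0]], [[0, 0, 0], [0, 0, 0]]]' | python3 drive.py 0
python3 -c "
from h import *
N2=NEAR-47*xs;p=env.state()['ee_pos'];print((p[:2]-N2)@ys,(p[:2]-FAR)@xs);to(*(N2+208*ys),128,79.4)"
```

```text
time_s: 7.7
ee_pos: [506.6, -167.6, 127.5]
ee_rot: [-180.0, 0.0, 79.3]
force: [0.4, 1.4, -1.1]
gripper_width: 40.1
gripper_force: 0.0
time_s: 8.2
ee_pos: [519.4, -98.8, 127.0]
ee_rot: [-179.9, 0.0, 79.4]
force: [-0.5, 0.6, 0.1]
gripper_width: 2.9
gripper_force: 0.0
78.18388610701837 -110.90626341944233
pos [519.4 -98.8 127. ] rot [-179.9    0.    79.4] move [129.8  -0.5  -1.1] norm 130.0 rz 0.0
```

```bash
echo '[[[15, 0, 0], [0, 0, 0]], [[15, 0, -4], [0, 0, 0]], [[15, 0, -8], [0, 0, 0]], [[15, 0, -4], [0, 0, 0]], [[15, 0, 0], [0, 0, 0]], [[15, 0, 6], [0, 0, 0]], [[12, 0, 6], [0, 0, 0]], [[8, 0, 4], [0, 0, 0]]]' | python3 drive.py; echo '[[[2, 0, 0], [0, 0, 0]], [[0, 0, 0], [0, 0, 0]], [[0, 0, 0], [0, 0, 0]]]' | python3 drive.py
```

```text
time_s: 9.0
ee_pos: [540.3, 10.3, 126.8]
ee_rot: [-180.0, 0.0, 79.4]
force: [0.7, -5.1, 0.5]
gripper_width: 0.5
gripper_force: 2.2
time_s: 9.3
ee_pos: [540.2, 11.1, 126.8]
ee_rot: [-179.9, 0.0, 79.4]
force: [1.0, -3.1, -2.8]
gripper_width: 0.4
gripper_force: 1.6
```

```bash
echo '[[[3, 0, 0], [0, 0, 0]], [[3, 0, 0], [0, 0, 0]], [[0, 0, 0], [0, 0, 0]], [[-10, 0, 0], [0, 0, 0]], [[0, 0, -40], [0, 0, 0]], [[0, 0, -40], [0, 0, 0]], [[-40, 0, -40], [0, 0, 0]], [[-40, 0, -10], [0, 0, 0]]]' | python3 drive.py
python3 -c "
from h import *
a=env.grab_frame('scene');b=env.grab_frame('side')
cv2.imwrite('pics/a4.png',a);cv2.imwrite('pics/b4.png',b)
ims={'scene':a,'side':b};r=[]
bx={'scene':(290,190,375,270),'side':(230,200,370,330)}
for n in ims:
  for c in blobs(ims[n],(0,150,80),(6,255,255),5,bx[n]):
    m=cv2.moments(c);u,v=m['m10']/m['m00'],m['m01']/m['m00'];print(n,u,v,m['m00']);r.append(ray(env.camera_model(n),u,v))
if len(r)==2: print(tri(*r), NEAR-47*xs+180*ys)
cv2.imwrite('pics/s4.png',np.hstack([cv2.resize(a[190:280,205:365],(400,300),interpolation=2),cv2.resize(b[180:315,270:450],(400,300),interpolation=2)]))"
```

```text
time_s: 10.1
ee_pos: [527.9, -65.8, 257.5]
ee_rot: [179.6, -0.2, 79.5]
force: [0.1, -0.1, -0.3]
gripper_width: 0.9
gripper_force: 0.0
scene 350.2811244979919 219.1767068273092 41.5
side 320.146750524109 275.50524109014674 79.5
(array([546.40442704,  43.74633923, 135.20323867]), [np.float64(0.3878296023775719), np.float64(0.38782960237750996)]) [537.519   1.388]
```

View pics/s4.png

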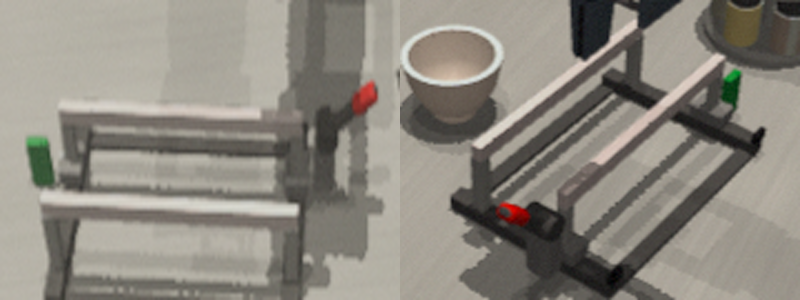

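Lever locked (red centroid 43 mm out and 43 mm up from the pivot) and the bar lines up with the clip. Now I'll refit the bars and go over the mat for two wrist views of the tools.

```bash
python3 -c "
from h import *
ms,md=env.camera_model('scene'),env.camera_model('side')
A=lambda u,v:ray(ms,205+u/2.5-.4,190+v/3.333-.4)
B=lambda u,v:ray(md,270+u/2.222-.4,180+v/2.222-.4)
for n,a,b in(('n+',(302,112),(167,195)),('n-',(61,104),(319,62)),('f+',(298,209),(78,148)),('f-',(42,197),(233,30))):
  p,e=tri(A(*a),B(*b));print(n,p.round(1),np.round(e,1))
to(530,300,330,79.4)"
```

```text
n+ [525.7 -29.2 107.7] [0.4 0.4]
n- [ 475.7 -319.9  103.8] [2.8 2.8]
f+ [641.1 -49.7 107.3] [0.7 0.7]
f- [ 590.  -339.4  101.9] [6. 6.]
pos [526.3 -69.2 255.7] rot [179.8  -0.   79.1] move [363.3 -65.7 -74.3] norm 377.0 rz -0.3
```

```bash
sed -i 's/^Y0=.*/Y0=-10; xs=np.array([.985,-.174]); ys=np.array([.174,.985]); C=np.array([558.,-184.5])/' h.py
echo '[[[45, -2, -9], [0, 0, 0]], [[45, -2, -9], [0, 0, 0]], [[45, -2, -9], [0, 0, 0]], [[45, -2, -9], [0, 0, 0]], [[45, -2, -9], [0, 0, 0]], [[45, -2, -9], [0, 0, 0]], [[45, -2, -9], [0, 0, 0]], [[45, -2, -9], [0, 0, 0]]]' | python3 drive.py 70
echo '[[[0, 0, 0], [0, 0, -8]], [[0, 0, 0], [0, 0, -8]], [[0, 0, 0], [0, 0, -8]], [[0, 0, 0], [0, 0, -8]], [[0, 0, 0], [0, 0, -8]], [[0, 0, 0], [0, 0, -8]], [[0, 0, 0], [0, 0, -8]], [[0, 0, 0], [0, 0, -8]]]' | python3 drive.py >/dev/null
echo '[[[0, 0, 0], [0, 0, -8]], [[0, 0, 0], [0, 0, -8]], [[0, 0, 0], [0, 0, -8]], [[0, 0, 0], [0, 0, -8]], [[0, 0, 0], [0, 0, 0]], [[0, 0, 0], [0, 0, 0]]]' | python3 drive.py
python3 -c "
from h import *
import json
m=env.camera_model('wrist');print(env.state()['ee_pos'],np.array(m['T']).round(2),m['cx'],m['cy'],m['fx'])
cv2.imwrite('pics/w5.png',env.grab_frame('wrist'));np.save('w5.npy',np.array(m['T']))"
```

```text
time_s: 11.0
ee_pos: [575.5, 293.3, 324.6]
ee_rot: [-179.8, -0.1, 79.4]
force: [0.1, -0.2, -0.1]
gripper_width: 61.7
gripper_force: 0.0
time_s: 12.4
ee_pos: [576.1, 290.8, 324.6]
ee_rot: [180.0, -0.1, 175.2]
force: [-0.0, 0.1, -0.0]
gripper_width: 70.1
gripper_force: 0.0
[576.1270786  290.81560204 324.55066441] [[ 8.0000e-02 -9.6000e-01 -2.7000e-01  4.9858e+02]
 [ 1.0000e+00  8.0000e-02  2.0000e-02  2.9655e+02]
 [-0.0000e+00 -2.7000e-01  9.6000e-01  4.9463e+02]
 [ 0.0000e+00  0.0000e+00  0.0000e+00  1.0000e+00]] 316.91832782639216 231.33095470715037 371.64829954431775
```

View pics/w5.png

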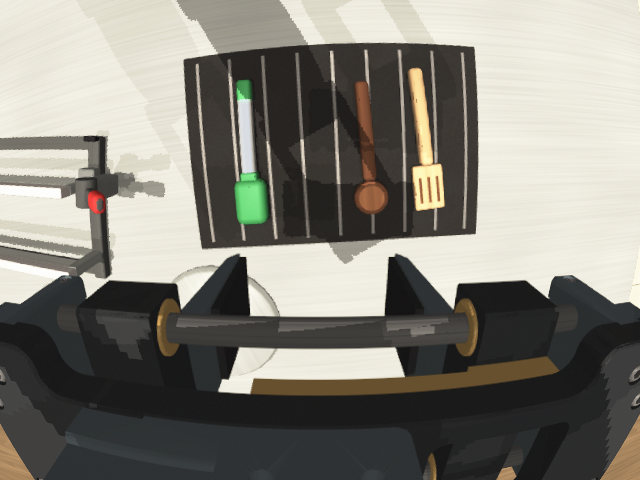

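All three tools are clear on the mat: baster from (245,82) to (252,222), spoon (361,83) to (372,214), spatula (414,70) to (430,208).

```bash
cat >> h.py <<'E'
def tools(im,m,z=20,box=(185,45,480,240),boxok=True):
    V=cv2.cvtColor(im,cv2.COLOR_BGR2HSV);out={}
    for n,lo,hi in(('bulb',(45,100,60),(75,255,255)),('spoon',(3,120,50),(12,255,185)),('spatula',(12,60,130),(25,255,255))):
        k=cv2.inRange(V,lo,hi);z0=np.zeros_like(k);x0,y0,x1,y1=box;z0[y0:y1,x0:x1]=255;k=cv2.morphologyEx(k&z0,cv2.MORPH_CLOSE,np.ones((5,5)))
        c=[q for q in cv2.findContours(k,0,1)[0] if cv2.contourArea(q)>60]
        for q in c:
            w=np.array([plane(wray(m,*p),z)[:2] for p in q[:,0].astype(float)],np.float32)
            r=cv2.minAreaRect(w);M=cv2.moments(q);out.setdefault(n,[]).append((np.round(r[0],1),np.round(r[1],1),round(r[2],1),np.round([M['m10']/M['m00'],M['m01']/M['m00']],1)))
    return out
E
python3 -c "
from h import *
m=env.camera_model('wrist');t=tools(cv2.imread('pics/w5.png'),m)
for k in t: print(k,t[k])
b=cv2.imread('pics/b4.png');md=env.camera_model('side');cs={}
for n,lo,hi in(('bulb',(45,100,60),(75,255,255)),('spoon',(3,120,50),(12,255,185))):
  for c in blobs(b,lo,hi,60,(130,320,400,480)):
    M=cv2.moments(c);uv=(M['m10']/M['m00'],M['m01']/M['m00']);print(n,uv)
    for q in t[n]:
      p,e=tri(wray(m,*q[3]),ray(md,*uv)); 
      if e[0]<8: print(p.round(1),np.round(e,1))
"
```

```text
bulb [(array([580.7, 202.2]), array([43. , 68.9]), 87.7, array([250.9, 199.3])), (array([437.6, 207.6]), array([19.6, 25.7]), 85.1, array([243.6,  89.1]))]
spoon [(array([527.6, 363.5]), array([ 45.1, 172. ]), 86.5, array([367.4, 157.9]))]
spatula [(array([594.2, 357.8]), array([30.3, 26.9]), 19.3, array([369.9, 198. ])), (array([519.6, 434. ]), array([188.1,  42. ]), 3.3, array([424.6, 152.3]))]
bulb (328.57121212121206, 387.4075757575757)
[437.9 207.7  17.9] [0.4 0.4]
bulb (268.558662809386, 355.7582770813243)
[581.5 203.3  23.8] [0.4 0.4]
spoon (241.4716423103688, 426.44711203897003)
[540.9 358.3  14.5] [0.1 0.1]
```

```bash
python3 -c "
from h import *
to(520,204.5,10,177.8)"
```

```text
pos [576.3 290.7 324.7] rot [ 1.800e+02 -1.000e-01  1.752e+02] move [ 48.5 -90.6 314.8] norm 331.0 rz -2.6
```

```bash
echo '[[[16, -30, 40], [0, 0, 0]], [[16, -30, 40], [0, 0, 0]], [[16, -30, 40], [0, 0, 0]], [[0, 0, 45], [0, 0, -2.6]], [[0, 0, 45], [0, 0, 0]], [[0, 0, 30], [0, 0, 0]], [[0, 0, 0], [0, 0, 0]]]' | python3 drive.py 50 20
python3 -c "
from h import *
to(520,204.5,10,177.8);m=env.camera_model('wrist');cv2.imwrite('pics/w6.png',env.grab_frame('wrist'))
for k,v in tools(cv2.imread('pics/w6.png'),m,box=(0,0,640,255)).items(): print(k,v)"
```

```text
time_s: 13.15
ee_pos: [520.9, 207.2, 86.8]
ee_rot: [-179.8, -0.5, 177.8]
force: [0.3, 0.0, 0.2]
gripper_width: 50.0
gripper_force: 0.0
pos [520.9 207.2  86.8] rot [-179.8   -0.5  177.8] move [ 0.1 -2.5 76.9] norm 77.0 rz 0.0
bulb [(array([437.4, 207.1]), array([18.3, 25.7]), 88.0, array([313.8, 121. ]))]
spoon [(array([486.9, 353.8]), array([92.9, 22.7]), 1.1, array([520.2, 191.2]))]
spatula [(array([481.9, 428.5]), array([113.9,  23.4]), 3.9, array([593.8, 176.3]))]
```

View pics/w6.png

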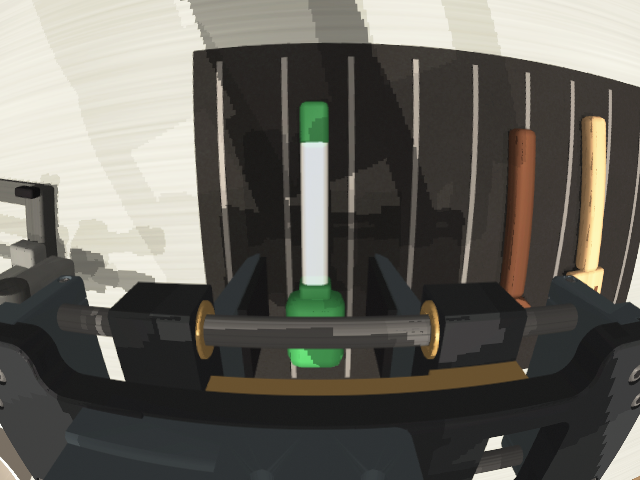

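The baster lies between the fingers (column 315), unmoved. I'll descend and grip.

```bash
echo '[[[0, -2, 30], [0, 0, 0]], [[0, 0, 30], [0, 0, 0]], [[0, 0, 16], [0, 0, 0]], [[0, 0, 0], [0, 0, 0]]]' | python3 drive.py; echo '[[[0, 0, 0], [0, 0, 0]], [[0, 0, 0], [0, 0, 0]], [[0, 0, 0], [0, 0, 0]], [[0, 0, 0], [0, 0, 0]]]' | python3 drive.py 5 25; echo '[[[0, 0, -30], [0, 0, 0]], [[0, 0, -45], [0, 0, 0]], [[0, 0, -45], [0, 0, 0]], [[0, 0, -45], [0, 0, 0]], [[0, 0, -45], [0, 0, 0]], [[0, 0, 0], [0, 0, 0]]]' | python3 drive.py
python3 -c "
from h import *
to(*(C-80*ys),230,170)"
```

```text
time_s: 13.6
ee_pos: [524.4, 206.5, 15.1]
ee_rot: [-180.0, -0.0, 177.9]
force: [-0.8, -0.3, 0.5]
gripper_width: 50.0
gripper_force: 0.0
time_s: 14.0
ee_pos: [524.8, 206.5, 16.0]
ee_rot: [180.0, 0.1, 178.0]
force: [0.0, -1.0, -0.0]
gripper_width: 20.8
gripper_force: 0.0
time_s: 14.6
ee_pos: [527.5, 207.5, 232.4]
ee_rot: [179.7, 0.8, 178.0]
force: [0.6, -0.3, -1.1]
gripper_width: 17.3
gripper_force: 25.0
pos [527.5 207.5 232.4] rot [179.7   0.8 178. ] move [-3.330e+01 -4.699e+02  3.000e-01] norm 471.0 rz 8.0
```

```bash
python3 -c "
from h import *
cv2.imwrite('pics/w7.png',env.grab_frame('wrist'));b=env.grab_frame('side');cv2.imwrite('pics/b7.png',b)
cv2.imwrite('pics/s7.png',np.hstack([cv2.resize(cv2.imread('pics/w7.png'),(400,300)),cv2.resize(b[150:450,130:530],(400,300))]))"
```

```text
(no output)
```

View pics/s7.png

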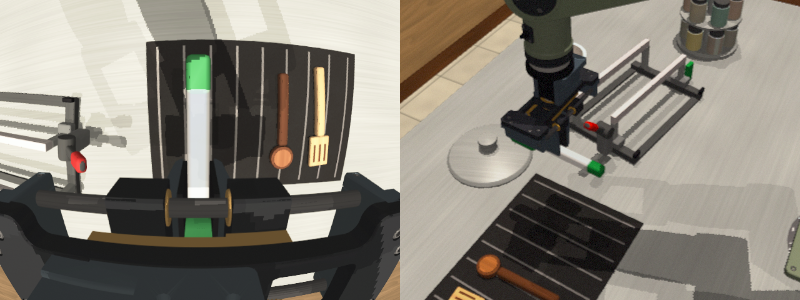

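Baster held level, at the tube. I'll carry it to the stand.

```bash
echo '[[[-3, -42, 0], [0, 0, 0]], [[-3, -42, 0], [0, 0, 0]], [[-3, -42, 0], [0, 0, 0]], [[-3, -42, 0], [0, 0, 0]], [[-3, -42, 0], [0, 0, 0]], [[-3, -42, 0], [0, 0, 0]], [[-3, -42, 0], [0, 0, 0]], [[-3, -42, 0], [0, 0, 0]]]' | python3 drive.py - 35; echo '[[[-3, -42, 0], [0, 0, 0]], [[-3, -42, 0], [0, 0, 0]], [[-3, -42, 0], [0, 0, 0]], [[0, 0, 0], [0, 0, 4]], [[0, 0, 0], [0, 0, 4]], [[0, 0, 0], [0, 0, 0]]]' | python3 drive.py
python3 -c "
from h import *
to(*(C-80*ys),150,170)"
```

```text
time_s: 15.5
ee_pos: [534.7, -131.7, 222.6]
ee_rot: [179.9, -0.3, 178.0]
force: [0.8, -0.7, -0.3]
gripper_width: 17.3
gripper_force: 35.0
time_s: 16.1
ee_pos: [539.6, -256.5, 222.4]
ee_rot: [179.9, -0.3, 169.9]
force: [-0.6, -0.0, -1.4]
gripper_width: 17.1
gripper_force: 35.0
pos [ 539.6 -256.5  222.4] rot [179.9  -0.3 169.9] move [-6.  -6.  72.3] norm 73.0 rz -0.1
```

```bash
echo '[[[-6, -6, 30], [0, 0, 0]], [[0, 0, 40], [0, 0, 0]], [[0, 0, 20], [0, 0, 0]], [[0, 0, 0], [0, 0, 0]]]' | python3 drive.py; echo '[[[0, 0, 5], [0, 0, 0]], [[0, 0, 4], [0, 0, 0]], [[0, 0, 0], [0, 0, 0]]]' | python3 drive.py
```

```text
time_s: 16.5
ee_pos: [542.8, -261.8, 130.3]
ee_rot: [179.8, -0.6, 170.1]
force: [-0.5, 0.1, -1.7]
gripper_width: 17.5
gripper_force: 35.0
time_s: 16.8
ee_pos: [546.4, -263.8, 127.4]
ee_rot: [-180.0, 0.1, 170.0]
force: [0.7, -0.6, -0.4]
gripper_width: 17.2
gripper_force: 35.0
```

```bash
echo '[[[0, 0, 4], [0, 0, 0]], [[0, 0, 0], [0, 0, 0]], [[0, 0, 0], [0, 0, 0]]]' | python3 drive.py; echo '[[[0, 0, 3], [0, 0, 0]], [[0, 0, 0], [0, 0, 0]], [[0, 0, 0], [0, 0, 0]]]' | python3 drive.py
```

```text
time_s: 17.1
ee_pos: [546.5, -263.8, 127.1]
ee_rot: [-179.9, 0.3, 170.0]
force: [-5.3, 3.5, 18.7]
gripper_width: 17.2
gripper_force: 35.0
time_s: 17.4
ee_pos: [546.6, -263.8, 126.9]
ee_rot: [-179.9, 0.4, 170.0]
force: [-10.3, 4.8, 31.8]
gripper_width: 17.7
gripper_force: 35.0
```

Contact felt. I'll ease off, release and rise.

```bash
echo '[[[0, 0, -6], [0, 0, 0]], [[0, 0, 0], [0, 0, 0]]]' | python3 drive.py; echo '[[[0, 0, 0], [0, 0, 0]], [[0, 0, 0], [0, 0, 0]], [[0, 0, 0], [0, 0, 0]], [[0, 0, 0], [0, 0, 0]], [[0, 0, 0], [0, 0, 0]]]' | python3 drive.py 45; echo '[[[0, 0, -20], [0, 0, 0]], [[0, 0, -40], [0, 0, 0]], [[0, 0, -40], [0, 0, 0]], [[0, 0, 0], [0, 0, 0]], [[0, 0, 0], [0, 0, 0]]]' | python3 drive.py
python3 -c "
from h import *
a=env.grab_frame('scene');b=env.grab_frame('side');w=env.grab_frame('wrist')
cv2.imwrite('pics/s8.png',np.hstack([cv2.resize(a[180:300,205:365],(267,300)),cv2.resize(b[150:300,230:450],(267,300)),cv2.resize(w,(266,300))]))
to(534.6,363.1,230,176.5)"
```

```text
time_s: 17.6
ee_pos: [546.7, -264.1, 127.1]
ee_rot: [-179.9, 0.3, 170.0]
force: [1.1, 1.4, 14.2]
gripper_width: 17.1
gripper_force: 35.0
time_s: 18.1
ee_pos: [545.5, -263.5, 124.5]
ee_rot: [180.0, -0.0, 170.0]
force: [-0.5, 0.1, 0.5]
gripper_width: 44.6
gripper_force: 0.0
time_s: 18.6
ee_pos: [546.0, -263.7, 225.9]
ee_rot: [-180.0, 0.1, 170.0]
force: [-0.2, 0.0, 0.3]
gripper_width: 45.0
gripper_force: 0.0
pos [ 544.9 -263.2  223.3] rot [180.   -0.2 170. ] move [119.3 614.9  -5.8] norm 626.0 rz -6.5
```

View pics/s8.png

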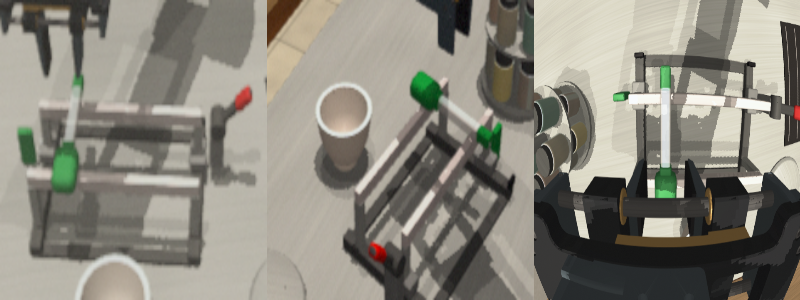

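The baster lies square across both bars. Now back over the mat for a fresh look at the other two.

```bash
echo '[[[8, 45, -12], [0, 0, 0]], [[8, 45, -12], [0, 0, 0]], [[8, 45, -12], [0, 0, 0]], [[8, 45, -12], [0, 0, 0]], [[8, 45, -12], [0, 0, 0]], [[8, 45, -12], [0, 0, 0]], [[8, 45, -12], [0, 0, 0]], [[8, 45, 0], [0, 0, 0]]]' | python3 drive.py 50 30 >/dev/null; echo '[[[8, 45, 0], [0, 0, 0]], [[8, 45, 0], [0, 0, 0]], [[8, 45, 0], [0, 0, 0]], [[0, 45, 0], [0, 0, 0]], [[-10, 45, 0], [0, 0, 0]], [[0, 0, 0], [0, 0, -6.5]], [[0, 0, 0], [0, 0, 0]], [[0, 0, 0], [0, 0, 0]]]' | python3 drive.py
python3 -c "
from h import *
m=env.camera_model('wrist');w=env.grab_frame('wrist');cv2.imwrite('pics/w9.png',w)
for k,v in tools(w,m,box=(100,20,600,245)).items(): print(k,v)
to(534.6,363.1,90,176.5)"
```

```text
time_s: 20.35
ee_pos: [570.5, 325.6, 307.8]
ee_rot: [-179.9, -0.1, 176.3]
force: [-0.2, 0.0, -0.8]
gripper_width: 49.8
gripper_force: 0.0
spoon [(array([527.4, 363.3]), array([ 43.2, 171.8]), 86.8, array([343. , 165.7]))]
spatula [(array([593.1, 358.9]), array([24.1, 29.8]), 87.0, array([343.3, 206.2])), (array([519. , 434.5]), array([188.3,  42. ]), 3.7, array([403.4, 160. ]))]
pos [570.6 325.3 308.4] rot [-1.799e+02 -1.000e-01  1.763e+02] move [ 38.1  35.6 218.4] norm 225.0 rz -0.2
```

```bash
echo '[[[19, 18, 40], [0, 0, 0]], [[19, 18, 40], [0, 0, 0]], [[0, 0, 45], [0, 0, 0]], [[0, 0, 45], [0, 0, 0]], [[0, 0, 45], [0, 0, 0]], [[0, 0, 40], [0, 0, 0]], [[0, 0, 0], [0, 0, 0]], [[0, 0, 0], [0, 0, 0]]]' | python3 drive.py
python3 -c "
from h import *
m=env.camera_model('wrist');w=env.grab_frame('wrist')
print(tools(w,m,box=(200,60,450,250)).get('spoon'));to(534.6,363.1,9,176.5)"
```

```text
time_s: 21.2
ee_pos: [535.5, 363.8, 54.8]
ee_rot: [180.0, 0.0, 176.4]
force: [0.3, -0.1, 0.7]
gripper_width: 50.0
gripper_force: 0.0
[(array([483.6, 358.2]), array([86.3, 17.4]), 1.3, array([302.1, 173.7]))]
pos [536.6 364.6  56.3] rot [179.9   0.2 176.4] move [ 2.  -1.8 47.3] norm 47.0 rz -0.1
```

The handle seen alone gives a truer axis: origin about (535,358.6), axis about +0.8°. I'll correct for that and grip.

```bash
echo '[[[0, -5.5, 20], [0, 0, -4.3]], [[0, 0, 18], [0, 0, 0]], [[0, 0, 9], [0, 0, 0]], [[0, 0, 0], [0, 0, 0]], [[0, 0, 0], [0, 0, 0]]]' | python3 drive.py; echo '[[[0, 0, 0], [0, 0, 0]], [[0, 0, 0], [0, 0, 0]], [[0, 0, 0], [0, 0, 0]], [[0, 0, 0], [0, 0, 0]], [[0, 0, 0], [0, 0, 0]], [[0, 0, 0], [0, 0, 0]]]' | python3 drive.py 5 30; echo '[[[0, 0, -15], [0, 0, 0]], [[0, 0, -45], [0, 0, 0]], [[0, 0, -45], [0, 0, 0]], [[0, 0, -45], [0, 0, 0]], [[0, 0, -45], [0, 0, 0]], [[0, 0, -20], [0, 0, 0]], [[0, 0, 0], [0, 0, 0]]]' | python3 drive.py
python3 -c "
from h import *
cv2.imwrite('pics/w10.png',cv2.resize(env.grab_frame('wrist'),(400,300)))
to(*C,230,170)"
```

```text
time_s: 21.75
ee_pos: [535.8, 359.5, 8.7]
ee_rot: [179.9, 0.1, -179.3]
force: [0.6, -0.2, 0.5]
gripper_width: 49.9
gripper_force: 0.0
time_s: 22.35
ee_pos: [534.8, 359.0, 7.2]
ee_rot: [180.0, 0.0, -179.2]
force: [-0.5, -1.0, 2.0]
gripper_width: 17.7
gripper_force: 30.0
time_s: 23.05
ee_pos: [536.2, 359.8, 227.1]
ee_rot: [179.7, 0.4, -179.2]
force: [-0.4, -0.2, -1.5]
gripper_width: 18.0
gripper_force: 30.0
pos [535.1 359.  223.9] rot [ 179.9    0.2 -179.2] move [ -15.7 -543.8   -7. ] norm 544.0 rz 10.8
```

View pics/w10.png

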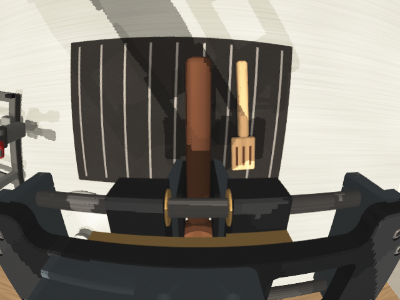

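The spoon is held straight in line with the gripper (column 198). I'll carry it to the middle.

```bash
echo '[[[-1.2, -42, 0], [0, 0, 0]], [[-1.2, -42, 0], [0, 0, 0]], [[-1.2, -42, 0], [0, 0, 0]], [[-1.2, -42, 0], [0, 0, 0]], [[-1.2, -42, 0], [0, 0, 0]], [[-1.2, -42, 0], [0, 0, 0]], [[-1.2, -42, 0], [0, 0, 0]], [[-1.2, -42, 0], [0, 0, 0]]]' | python3 drive.py - 35 >/dev/null; echo '[[[-1.2, -42, 0], [0, 0, 0]], [[-1.2, -42, 0], [0, 0, 0]], [[-1.2, -42, 0], [0, 0, 0]], [[-1.2, -42, 0], [0, 0, 0]], [[-1, -36, 0], [0, 0, 0]], [[0, 0, 0], [0, 0, 5.4]], [[0, 0, 0], [0, 0, 5.4]], [[0, 0, 0], [0, 0, 0]]]' | python3 drive.py
python3 -c "
from h import *
to(*C,126,170)"
```

```text
time_s: 24.7
ee_pos: [556.0, -180.9, 219.5]
ee_rot: [180.0, -0.3, 169.9]
force: [0.1, -0.7, -0.7]
gripper_width: 17.7
gripper_force: 35.0
pos [ 556.  -180.9  219.5] rot [180.   -0.3 169.9] move [-3.1 -3.2 93.5] norm 94.0 rz -0.1
```

```bash
echo '[[[-3, -3, 35], [0, 0, 0]], [[0, 0, 40], [0, 0, 0]], [[0, 0, 20], [0, 0, 0]], [[0, 0, 0], [0, 0, 0]], [[0, 0, 0], [0, 0, 0]]]' | python3 drive.py; echo '[[[0, 0, 3], [0, 0, 0]], [[0, 0, 0], [0, 0, 0]], [[0, 0, 0], [0, 0, 0]]]' | python3 drive.py; echo '[[[0, 0, 3], [0, 0, 0]], [[0, 0, 0], [0, 0, 0]], [[0, 0, 0], [0, 0, 0]]]' | python3 drive.py
```

```text
time_s: 25.2
ee_pos: [559.6, -184.1, 126.7]
ee_rot: [180.0, -0.1, 170.1]
force: [-0.4, 0.2, -1.0]
gripper_width: 18.0
gripper_force: 35.0
time_s: 25.5
ee_pos: [560.2, -184.5, 125.0]
ee_rot: [-180.0, 0.1, 170.0]
force: [0.5, 0.4, -1.3]
gripper_width: 17.8
gripper_force: 35.0
time_s: 25.8
ee_pos: [559.7, -184.4, 121.0]
ee_rot: [-180.0, 0.0, 170.0]
force: [0.5, -0.1, -0.1]
gripper_width: 17.7
gripper_force: 35.0
```

```bash
echo '[[[0, 0, 3], [0, 0, 0]], [[0, 0, 0], [0, 0, 0]], [[0, 0, 0], [0, 0, 0]]]' | python3 drive.py; echo '[[[0, 0, 2], [0, 0, 0]], [[0, 0, 0], [0, 0, 0]], [[0, 0, 0], [0, 0, 0]]]' | python3 drive.py;echo '[[[0, 0, 2], [0, 0, 0]], [[0, 0, 0], [0, 0, 0]], [[0, 0, 0], [0, 0, 0]]]' | python3 drive.py
```

```text
time_s: 26.1
ee_pos: [559.7, -184.3, 117.9]
ee_rot: [-180.0, -0.0, 170.0]
force: [-0.1, 0.0, -1.0]
gripper_width: 17.4
gripper_force: 35.0
time_s: 26.4
ee_pos: [559.8, -184.4, 115.9]
ee_rot: [-180.0, -0.0, 170.0]
force: [-0.0, -0.5, -0.3]
gripper_width: 17.5
gripper_force: 35.0
time_s: 26.7
ee_pos: [559.7, -184.4, 113.9]
ee_rot: [-180.0, -0.0, 170.0]
force: [1.0, -0.0, -1.1]
gripper_width: 17.7
gripper_force: 35.0
```

```bash
echo '[[[0, 0, 2], [0, 0, 0]], [[0, 0, 0], [0, 0, 0]], [[0, 0, 0], [0, 0, 0]]]' | python3 drive.py; echo '[[[0, 0, 0], [0, 0, 0]], [[0, 0, 0], [0, 0, 0]], [[0, 0, 0], [0, 0, 0]], [[0, 0, 0], [0, 0, 0]], [[0, 0, 0], [0, 0, 0]]]' | python3 drive.py 45; echo '[[[0, 0, -20], [0, 0, 0]], [[0, 0, -40], [0, 0, 0]], [[0, 0, -45], [0, 0, 0]], [[0, 0, 0], [0, 0, 0]], [[0, 0, 0], [0, 0, 0]]]' | python3 drive.py
python3 -c "
from h import *
a=env.grab_frame('scene');b=env.grab_frame('side');w=env.grab_frame('wrist')
cv2.imwrite('pics/s11.png',np.hstack([cv2.resize(a[180:300,205:365],(267,300)),cv2.resize(b[150:300,230:450],(267,300)),cv2.resize(w,(266,300))]))
to(576,380,310,184)"
```

```text
time_s: 27.0
ee_pos: [560.1, -184.5, 112.7]
ee_rot: [-180.0, 0.1, 170.0]
force: [0.7, -0.4, 4.0]
gripper_width: 17.7
gripper_force: 35.0
time_s: 27.5
ee_pos: [559.7, -184.3, 111.8]
ee_rot: [-180.0, -0.0, 170.0]
force: [-0.4, 0.1, -0.1]
gripper_width: 45.1
gripper_force: 0.0
time_s: 28.0
ee_pos: [560.2, -184.5, 218.1]
ee_rot: [-180.0, 0.1, 170.0]
force: [-0.4, -0.5, -1.4]
gripper_width: 44.8
gripper_force: 0.0
pos [ 558.9 -184.1  215.3] rot [180.   -0.2 170. ] move [ 81.8 558.4 -94.2] norm 572.0 rz -14.0
```

View pics/s11.png

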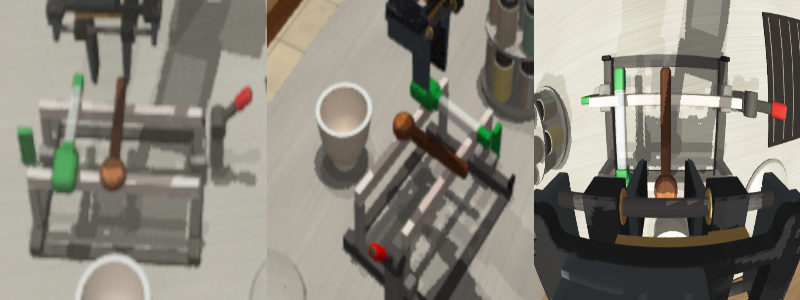

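The spoon lies across both bars beside the baster. The spatula is next.

```bash
echo '[[[6, 43, -12], [0, 0, 0]], [[6, 43, -12], [0, 0, 0]], [[6, 43, -12], [0, 0, 0]], [[6, 43, -12], [0, 0, 0]], [[6, 43, -12], [0, 0, 0]], [[6, 43, -12], [0, 0, 0]], [[6, 43, -12], [0, 0, 0]], [[6, 43, 0], [0, 0, 0]]]' | python3 drive.py 50 30 >/dev/null; echo '[[[6, 43, 0], [0, 0, 0]], [[6, 43, 0], [0, 0, 0]], [[6, 43, 0], [0, 0, 0]], [[6, 43, 0], [0, 0, 0]], [[6, 43, 0], [0, 0, -7]], [[0, 0, 0], [0, 0, -7]], [[0, 0, 0], [0, 0, 0]], [[0, 0, 0], [0, 0, 0]]]' | python3 drive.py
python3 -c "
from h import *
m=env.camera_model('wrist');w=env.grab_frame('wrist');cv2.imwrite('pics/w12.png',w)
for k,v in tools(w,m,box=(100,20,600,245)).items(): print(k,v)
to(519,434,60,183.6)"
```

```text
time_s: 29.75
ee_pos: [580.2, 379.2, 299.6]
ee_rot: [-179.9, -0.1, -176.2]
force: [-0.2, -0.5, -0.4]
gripper_width: 49.8
gripper_force: 0.0
spatula [(array([544.6, 438.3]), array([187.2,  41.1]), 5.3, array([368.7, 180.9]))]
pos [580.4 378.8 300.2] rot [-1.799e+02 -1.000e-01 -1.762e+02] move [ 57.3  59.4 240.2] norm 254.0 rz 0.2
```

The spatula has been knocked about 25 mm, now at (544.6,438.3) and 5.3°. Retargeting.

```bash
echo '[[[16, 31, 40], [0, 0, 0]], [[16, 31, 40], [0, 0, 0]], [[0, 0, 45], [0, 0, -1.5]], [[0, 0, 45], [0, 0, 0]], [[0, 0, 45], [0, 0, 0]], [[0, 0, 25], [0, 0, 0]], [[0, 0, 0], [0, 0, 0]], [[0, 0, 0], [0, 0, 0]]]' | python3 drive.py
python3 -c "
from h import *
m=env.camera_model('wrist');w=env.grab_frame('wrist')
print(tools(w,m,box=(200,40,450,250)).get('spatula'));to(544.6,438.3,8,185.3)"
```

```text
time_s: 30.6
ee_pos: [547.0, 435.3, 66.4]
ee_rot: [180.0, 0.0, -174.7]
force: [0.5, 0.6, 0.8]
gripper_width: 50.1
gripper_force: 0.0
[(array([496.4, 436.1]), array([90., 17.]), 5.3, array([327.4, 172.4]))]
pos [547.7 436.1  67.8] rot [ 179.9    0.2 -174.6] move [ 3.   2.4 59.7] norm 60.0 rz 0.1
```

```bash
echo '[[[2, 3, 25], [0, 0, 0]], [[0, 0, 20], [0, 0, 0]], [[0, 0, 14], [0, 0, 0]], [[0, 0, 0], [0, 0, 0]], [[0, 0, 0], [0, 0, 0]]]' | python3 drive.py; echo '[[[0, 0, 0], [0, 0, 0]], [[0, 0, 0], [0, 0, 0]], [[0, 0, 0], [0, 0, 0]], [[0, 0, 0], [0, 0, 0]], [[0, 0, 0], [0, 0, 0]], [[0, 0, 0], [0, 0, 0]]]' | python3 drive.py 5 30; echo '[[[0, 0, -15], [0, 0, 0]], [[0, 0, -45], [0, 0, 0]], [[0, 0, -45], [0, 0, 0]], [[0, 0, -45], [0, 0, 0]], [[0, 0, -45], [0, 0, 0]], [[0, 0, -20], [0, 0, 0]], [[0, 0, 0], [0, 0, 0]]]' | python3 drive.py - 35
python3 -c "
from h import *
to(*(C+75*ys),230,170)"
```

```text
time_s: 31.15
ee_pos: [544.9, 439.1, 8.0]
ee_rot: [179.9, 0.1, -174.6]
force: [-0.1, 0.2, 0.9]
gripper_width: 50.1
gripper_force: 0.0
time_s: 31.75
ee_pos: [544.2, 438.9, 7.0]
ee_rot: [180.0, 0.0, -174.5]
force: [0.1, 0.5, 1.6]
gripper_width: 17.8
gripper_force: 30.0
time_s: 32.45
ee_pos: [545.4, 439.6, 227.0]
ee_rot: [179.7, 0.4, -174.5]
force: [0.9, 0.0, -0.7]
gripper_width: 18.1
gripper_force: 35.0
pos [545.4 439.6 227. ] rot [ 179.7    0.4 -174.5] move [  26.7 -550.2   -5.8] norm 551.0 rz 15.5
```

```bash
echo '[[[2, -42, 0], [0, 0, 0]], [[2, -42, 0], [0, 0, 0]], [[2, -42, 0], [0, 0, 0]], [[2, -42, 0], [0, 0, 0]], [[2, -42, 0], [0, 0, 0]], [[2, -42, 0], [0, 0, 0]], [[2, -42, 0], [0, 0, 0]], [[2, -42, 0], [0, 0, 0]]]' | python3 drive.py >/dev/null; echo '[[[2, -42, 0], [0, 0, 0]], [[2, -42, 0], [0, 0, 0]], [[2, -42, 0], [0, 0, 0]], [[2, -42, 0], [0, 0, 0]], [[2, -42, 0], [0, 0, 0]], [[0, 0, 0], [0, 0, 7.7]], [[0, 0, 0], [0, 0, 7.8]], [[0, 0, 0], [0, 0, 0]]]' | python3 drive.py
python3 -c "
from h import *
to(*(C+75*ys),118,170)"
```

```text
time_s: 34.05
ee_pos: [568.9, -107.7, 219.8]
ee_rot: [180.0, -0.2, 169.9]
force: [0.1, -0.1, -1.0]
gripper_width: 17.5
gripper_force: 35.0
pos [ 568.9 -107.7  219.8] rot [180.   -0.2 169.9] move [ -3.   -2.6 101.8] norm 102.0 rz -0.1
```

```bash
echo '[[[-3, -2.6, 35], [0, 0, 0]], [[0, 0, 40], [0, 0, 0]], [[0, 0, 22], [0, 0, 0]], [[0, 0, 0], [0, 0, 0]], [[0, 0, 0], [0, 0, 0]]]' | python3 drive.py; echo '[[[0, 0, 4], [0, 0, 0]], [[0, 0, 0], [0, 0, 0]], [[0, 0, 0], [0, 0, 0]]]' | python3 drive.py
```

```text
time_s: 34.55
ee_pos: [572.5, -110.1, 124.5]
ee_rot: [-180.0, -0.0, 170.1]
force: [0.2, -0.5, -1.0]
gripper_width: 17.6
gripper_force: 35.0
time_s: 34.85
ee_pos: [573.1, -110.5, 121.6]
ee_rot: [-180.0, 0.1, 170.0]
force: [0.2, 0.8, -0.9]
gripper_width: 17.7
gripper_force: 35.0
```

```bash
echo '[[[0, 0, 4], [0, 0, 0]], [[0, 0, 0], [0, 0, 0]], [[0, 0, 0], [0, 0, 0]]]' | python3 drive.py; echo '[[[0, 0, 3], [0, 0, 0]], [[0, 0, 0], [0, 0, 0]], [[0, 0, 0], [0, 0, 0]]]' | python3 drive.py;echo '[[[0, 0, 2], [0, 0, 0]], [[0, 0, 0], [0, 0, 0]], [[0, 0, 0], [0, 0, 0]]]' | python3 drive.py
```

```text
time_s: 35.15
ee_pos: [572.5, -110.4, 116.6]
ee_rot: [-180.0, -0.0, 170.0]
force: [-0.1, 0.5, -1.3]
gripper_width: 17.6
gripper_force: 35.0
time_s: 35.45
ee_pos: [572.5, -110.4, 113.5]
ee_rot: [-180.0, -0.0, 170.0]
force: [0.8, 0.2, -0.1]
gripper_width: 17.8
gripper_force: 35.0
time_s: 35.75
ee_pos: [573.0, -110.4, 112.4]
ee_rot: [180.0, 0.1, 170.0]
force: [-1.2, 0.4, 4.0]
gripper_width: 18.0
gripper_force: 35.0
```

Contact. I'll release, rise, clear away and check.

```bash
echo '[[[0, 0, 0], [0, 0, 0]], [[0, 0, 0], [0, 0, 0]], [[0, 0, 0], [0, 0, 0]], [[0, 0, 0], [0, 0, 0]], [[0, 0, 0], [0, 0, 0]]]' | python3 drive.py 45; echo '[[[0, 0, -20], [0, 0, 0]], [[0, 0, -40], [0, 0, 0]], [[0, 0, -45], [0, 0, 0]], [[0, 0, -45], [0, 0, 0]], [[40, 0, 0], [0, 0, 0]], [[40, 0, 0], [0, 0, 0]], [[0, 0, 0], [0, 0, 0]], [[0, 0, 0], [0, 0, 0]]]' | python3 drive.py
python3 -c "
from h import *
a=env.grab_frame('scene');b=env.grab_frame('side')
cv2.imwrite('pics/s13.png',np.hstack([cv2.resize(a[190:290,205:365],(400,300),interpolation=2),cv2.resize(b[150:315,240:460],(400,300),interpolation=2)]))
r=[];ims={'scene':a,'side':b};bx={'scene':(320,190,375,270),'side':(270,230,350,330)}
for n in ims:
  c=max(blobs(ims[n],(0,150,80),(4,255,255),5,bx[n]),key=cv2.contourArea);m=cv2.moments(c);r.append(ray(env.camera_model(n),m['m10']/m['m00'],m['m01']/m['m00']))
print(tri(*r))"
```

```text
time_s: 36.25
ee_pos: [572.5, -110.4, 111.4]
ee_rot: [-180.0, -0.0, 170.0]
force: [-0.9, -0.1, 0.3]
gripper_width: 45.1
gripper_force: 0.0
time_s: 37.05
ee_pos: [493.6, -96.5, 262.1]
ee_rot: [-180.0, 0.1, 170.0]
force: [0.8, 0.5, 0.2]
gripper_width: 45.3
gripper_force: 0.0
(array([546.09808309,  43.14074919, 134.68021828]), [np.float64(0.4086737006604318), np.float64(0.4086737006604336)])
```

View pics/s13.png

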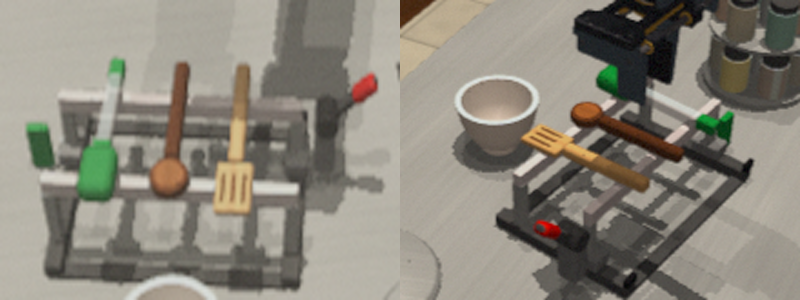

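All three tools lie flat, square and side by side across both bars. The lever is still locked, the bar is at the clip and the robot is clear.

```bash
python3 -c "
from workcell import env
print(env.job_done())"
```

```text
the job is handed in; nothing more can be done
None
```

The job is handed in but no verdict came back: by my last camera check, the near bar is locked at the green clip and the baster, spoon and spatula (the only tools on the mat) lie flat across both bars, with the robot clear; I did not touch the carousel, mortar or pot lid.

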